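# Hold the saw guard up at 45 degrees for a blade check

## Robot

A 6-joint arm with a two-finger parallel gripper is mounted at the origin on the work surface. World frame = base frame: x ahead of the robot, y to its left, z up, the work surface at z = 0. Lengths are in m, angles in degrees, forces in N, time in s.
With the tool pointing down it reaches from about 0.4 to 0.825 m from the base axis. Payload 7 kg.
Tool frame: the origin (TCP) lies midway between the tips of the shut fingers; the grasp point (between the pads) lies 19 mm behind it; z points along the fingers, y is the line along which they close (so a half turn about z gives the same grasp; the last joint's range is limited). The gripper opens to 88 mm and grips with 3 to 60 N. Pads are 19 mm wide; open, the fingers measure 130 mm over their backs; the gripper's body (78 mm by 193 mm) begins 47 mm behind the grasp point.
Start: joints at [89.33, 20.546, 0.682, 0, -70.136, -16.507], TCP at [0.199, 0.645, 0.227] pointing down, gripper open.
Joint ranges: [-176.03, 176.03], [-82.01, 121.73], [-58.28, 71.71], [-173.87, 95.51], [-174.79, -0.11], [-173.66, 173.66]. Speed limits (degrees/s): [136.94, 136.94, 172.46, 180, 180, 180].

## Interface

Orientations are given as [roll, pitch, yaw] about the fixed x, y, z axes, in that order (R = Rz(yaw) Ry(pitch) Rx(roll)).
In Python, from plant import r gives the robot as it stands. The module is installed in compiled form; this text tells all that it offers.
- The arm moves only by the tool play_rows, never from a script. Its argument "rows" is a list of rows, each an object with "slide": the shift along the tool's x, y, z as a fraction of full scale, a list of three; "delta_rot": the turn, a rotation vector about the tool's x, y, z as a fraction of full scale, a list of three; "fingers": the opening, from -1 (shut) to 1 (fully open). In form: [{"slide": [x, y, z], "delta_rot": [rx, ry, rz], "fingers": fingers}, ...]. A call has 1 to 8 rows; each row shifts and turns the commanded pose from where the row before left it, along the tool's axes as they then stand; what a row does not reach is not made up. Full scale, the value 1, is 0.15 m for a shift and 0.08 rad for a turn. A row lasts 1/8 s, in which the tool goes at most 62.5 mm and 10.7 degrees, less where a joint would pass 70% of its speed; a pose out of reach is approached as far as the arm can. A call with a number of a shift or a turn outside -1 to 1 is refused whole. A call with a gripper value outside its range is refused whole. The fingers move at their own pace and stop on an object; "squeeze" is the grip in N (left out, the last holds). Time passes only in rows, so rows that do not move let the fingers close. It gives the time, the measured TCP pose, the force, the opening and the grip force at its end, in the units of the state.
- r.get_state(): the state, without advancing time (a new reading comes with each control period).
- r.capture(name): name is "side" or "top" or "wrist"; returns a dict with "image" (480x640x3 uint8, blue, green, red), "fx", "fy", "cx", "cy" (pixels), "R" (3x3) and "t" (3): a world point X has camera coordinates R X + t; the wrist camera has in their place "T_tool_cam" (4x4, takes a point from camera to tool coordinates, whose origin is the TCP and whose axes are the flange's). Camera axes: x right, y down, z forward; pixel columns grow to the right and rows downward; lengths in m; the calibration is good to about 2 mm. The wrist camera is an equidistant fisheye: a pixel r from the principal point sees the ray r / f radians off the axis. A picture is of the moment at which its call begins: read the wrist's pose just before it. There is no depth.
- r.close_job(): hands the job in; it is judged then, once.
The state is a dict: "time_s": time; "joints": joint angles; "qd": joint speeds; "joint_torque": joint torques, N m; "tcp_pos": TCP position; "eef_rot": TCP orientation; "contact_force": force on the tool from outside, world axes, zero at the start; "moment": the same for the moment, N m; "gripper_width": finger opening in m; "gripper_force": force on a finger pad.
Only numpy, scipy, OpenCV 4.12 (cv2) and the standard library are available. Lean on these libraries where they do the work, as an engineer would, in place of code of your own. Each camera call takes 0.05 s, during which the arm holds its last target. There are 200 camera calls.

## Task

Get the small saw in the bench ready for its blade to be measured: press the red stop button fully down and let it up, then press the yellow brake-release button the same way so that the blade can be turned by hand, and do not press the green start button. Then swing the blade guard up to 45 degrees (the red bow at its nose is there to lift it by) and keep holding it there in the gripper: it drops shut by itself, so finish while still holding it steady at that angle. Do not touch the blade, and leave the offcut, the push stick and the tape measure where they lie.

Things in the scene. Friction and masses are not known exactly. Their poses are not given: they have to be found in the camera images.
- guard (a joint): Angle of the blade guard, rad: 0 closed (start), growing as its nose swings up and away from the robot; stop at 1.25; 45 degrees = 0.785. The guard (0.4 to 0.65 kg) falls shut from any angle; about 2 to 3 N at the bow holds it. It is a hood with clear sides and yellow top, 51 mm wide, 300 long, 115 high, black dust spout on top at the rear.
- guard_bar (a point): Middle of the cross bar of the guard's red lifting bow: round, 12 mm thick, level, 82 mm clear between the bow's side legs, in front of the hood's nose on the robot's side. Closed, its centre is 77 mm above the bench; behind it 44 mm are clear to the nose, which is lower than the bar; in front and above all is free. Axes turn with the guard: y along the bar; closed: x to the hinge, z up.
- guard_hinge (a point): Middle of the guard's fixed hinge axis on top of the riving knife behind the blade, 107 mm above the bench. Axes are the saw's: x along the blade, away from the robot, y along the hinge axis, z up. Closed, the bow's bar lies at x = -312, y = 0, z = -30 mm from here; opening carries it round this axis, up and towards +x (229 mm higher at 45 degrees).
- saw: Saw module let into the bench, fixed: aluminium plate 560 (x, along the blade) x 320 (y) mm, top 5 mm above the bench, with black throat insert, steel riving knife and, along its right side, an aluminium rip fence 55 mm high (71 mm at its two black clamp knobs), 98 mm right of the blade. Origin: centre of the plate's underside, at bench height; front is -x, blade line y = 0.
- blade: Steel saw blade, 220 mm diameter, 3 mm thick, upright in the saw's x-z plane under the guard; 50 mm of it shows above the plate. Origin: its centre, 55 mm below the bench top. Not to be touched.
- station: Grey push-button station fixed to the bench, beside the saw on its left or its right: box 195 (x) x 78 (y) x 60 (z) mm with three round buttons in a row on top along its x axis: red nearest the robot, yellow in the middle, green farthest. Origin: centre of its underside.
- stop_button_top (a point): Centre of the top face of the red stop button (36 mm across), 82 mm above the bench; in the station's frame at x = -60 mm, y = 0. Pressed straight down.
- brake_button_top (a point): Centre of the top face of the yellow brake-release button (26 mm across), 82 mm above the bench; at the station's x = 0, y = 0. Pressed straight down.
- start_button_top (a point): Centre of the top face of the green start button (26 mm across), 82 mm above the bench; at the station's x = +57 mm, y = 0. Not to be pressed.
- stop_button (a joint): Depth of the red button, m: 0 = up, 0.006 = fully down; a spring returns it. Fully down takes about 5 N. The button stands 10 mm out of its black collar when up.
- brake_button (a joint): Depth of the yellow button, m: 0 = up, 0.006 = fully down; same spring, about 5 N.
- start_button (a joint): Depth of the green button, m: 0 = up, 0.006 = fully down; same spring.
- offcut: Bystander: loose beech offcut, 150 (x) x 36 (y) x 20 (z) mm, lying on the plate left of the guard. Origin: centre of its underside.
- push_stick: Bystander: loose wooden push stick, about 325 mm long, 12 mm thick, lying along x on the bench left of the saw, at its far end. Origin: on the underside, about 30 mm from the handle end nearer the robot.
- tape_measure: Bystander: loose yellow tape measure, 72 (x) x 40 (y) x 68 (z) mm, standing on the bench right of the saw, at its far end. Origin: centre of its underside.
- charger: Bystander: battery charger with a battery in it, black and grey, 165 (x) x 100 (y) x 92 (z) mm, fixed to the bench on the side of the saw where the button station is not. Origin: centre of its underside.

How it is judged:
By the outcome, as a careful person would: the job done as asked, in the order asked, and still so for the second after the job is handed in, while the arm keeps its last pose, push and grip.
It also fails if it takes over 51 s, if anything falls off the work surface, if the arm or the gripper's body presses on something with over 40 N, if the wrist force passes 120 N, or if a joint passes its speed limit or range.

## Working session

There is one attempt and no reset: what is moved stays moved. The work goes in short steps, Python scripts to look and compute and a tool call to move; the robot and the scene stay as the last step left them, time stands still between calls to the robot, and variables do not carry over. Pictures are saved under pics/ and viewed, at most 10 in all, crops included, and the job is handed in when it is done.

Besides the shell and the picture viewer there is one more tool, called after "Call:" by a JSON object that holds its "op" and its "data". play_rows: Moves the arm, as the interface text tells. Shift numbers are shares of 0.15 m and turn numbers shares of 0.08 rad, none past 1 either way. Its arguments: {"type":"object","properties":{"rows":{"type":"array"},"squeeze":{"type":"number"}},"required":["rows"]}

```bash
mkdir -p pics; python3 - <<'E'
from plant import r
import cv2,pickle
s=r.get_state();print({k:s[k] for k in('time_s','tcp_pos','eef_rot','gripper_width')})
d={}
for n in('top','side'):
    c=r.capture(n);d[n]=c;cv2.imwrite(f'pics/{n}0.png',c['image']);print(n,c['R'],c['t'],c['fx'],c['cx'],c['cy'])
pickle.dump(d,open('c0.pkl','wb'))
E
```

```text
{'time_s': 0.0, 'tcp_pos': array([0.19922516, 0.64443547, 0.22562151]), 'eef_rot': array([ 1.79906351e+02, -6.99377660e-03, -1.71843095e+01]), 'gripper_width': 0.08780312278634456}
top [[ 0.0289684  -0.99933009  0.02236518]
 [-0.99671228 -0.03057177 -0.07503328]
 [ 0.07566676 -0.02011805 -0.99693019]] [-0.02079215  0.60822954  1.09741316] 445.5046164004556 323.96852506531496 239.1857571048447
side [[-0.95510578 -0.29597655  0.01307002]
 [-0.23897739  0.74359586 -0.62446378]
 [ 0.17510782 -0.5995524  -0.78094441]] [0.57096293 0.16300767 1.44792365] 615.1625468513672 317.76309996757107 246.39741226377112
```

View pics/top0.png

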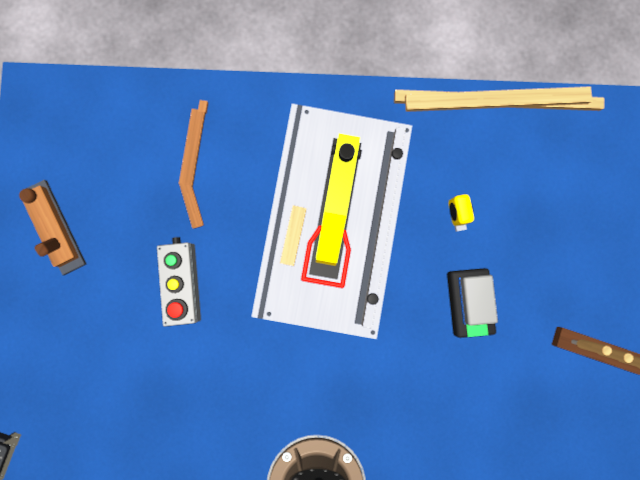

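View pics/side0.png

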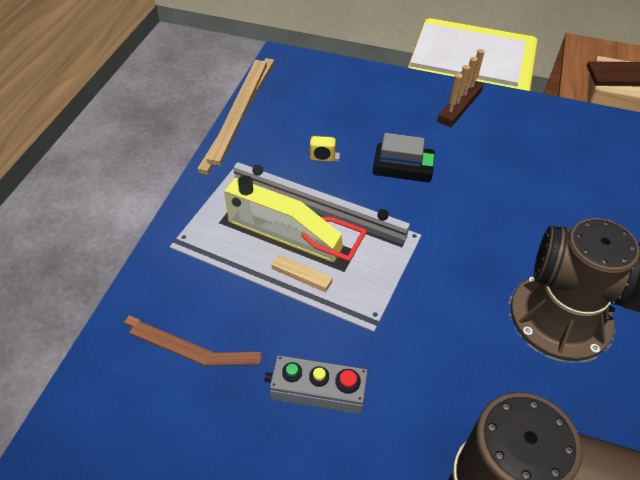

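The top view shows the red, yellow and green buttons at about (176,309), (174,284) and (172,260), and the bow's bar from (303,280) to (343,286). The plate corners are at (292,104), (412,125), (377,338) and (252,318). In the side view the buttons are at (348,379), (319,375) and (292,369). The station is on the left of the saw.

```bash
cat > h.py <<'E'
import numpy as np
from scipy.optimize import least_squares
def proj(c,X):
    p=np.asarray(X)@np.array(c['R']).T+c['t']
    return np.c_[c['fx']*p[:,0]/p[:,2]+c['cx'],c['fy']*p[:,1]/p[:,2]+c['cy']]
def place(q,P):
    P=np.asarray(P,float);c,s=np.cos(q[2]),np.sin(q[2])
    return P@np.array([[c,-s,0],[s,c,0],[0,0,1]]).T+[q[0],q[1],0]
def fit(obs,q0):
    # obs: list of (cam, local points, pixels)
    f=lambda q:np.concatenate([(proj(c,place(q,P))-u).ravel() for c,P,u in obs])
    s=least_squares(f,q0,loss='soft_l1');return s.x,f(s.x)
E
python3 - <<'E'
from h import *;import pickle
d=pickle.load(open('c0.pkl','rb'));T,S=d['top'],d['side']
B=[[-.06,0,.082],[0,0,.082],[.057,0,.082]]
q,e=fit([(T,B,[[176,309],[174,284],[172,260]]),(S,B,[[348,379],[319,375],[292,369]])],[.45,.3,0])
print('station',q,np.degrees(q[2]),e.round(1));print(place(q,B))
C=[[.28,.16,.005],[.28,-.16,.005],[-.28,-.16,.005],[-.28,.16,.005]]
s,e=fit([(T,C,[[292,104],[412,125],[377,338],[252,318]]),(S,C,[[172,246],[237,165],[420,235],[376,327]])],[.6,0,0])
print('saw',s,np.degrees(s[2]),e.round(1))
# bow bar ends at height .077, local x unknown: fit pose of bar
b=[[0,.045,.077],[0,-.045,.077]]
g,e=fit([(T,b,[[303,280],[343,286]]),(S,b,[[349,258],[365,232]])],[.5,0,0])
print('bar',g,np.degrees(g[2]),e.round(1))
R=place([0,0,-s[2]],[[g[0]-s[0],g[1]-s[1],0]]);print('bar in saw',R)
E
```

```text
station [0.48723    0.35169794 0.12271253] 7.030909989589875 [-2.1  0.9 -1.9  0.2 -1.5  0.   0.  -2.1  0.  -3.  -0.3 -1.6]
[[0.42768118 0.34435365 0.082     ]
 [0.48723    0.35169794 0.082     ]
 [0.54380138 0.35867501 0.082     ]]
saw [ 0.66070232 -0.02720729 -0.14405085] -8.253505780126655 [-0.1  0.2  0.4  0.7  0.6  1.5  0.3 -0.3 -1.7 -0.4 -2.7  1.3  1.8 -1.9
 -0.7  2.2]
bar [ 4.99925479e-01 -1.92450632e-04 -1.48921902e-01] -8.532596440241969 [ 0.5 -0.3 -2.3  0.4  0.6 -0.2 -0.5 -0.4]
bar in saw [[-0.16298968  0.00365501  0.        ]]
```

Call:
{"op": "play_rows", "data": {"rows": [{"slide": [0.256, 0.182, 0.063], "delta_rot": [0, 0, 0], "fingers": -1}, {"slide": [0.256, 0.182, 0.063], "delta_rot": [0, 0, 0], "fingers": -1}, {"slide": [0.256, 0.182, 0.063], "delta_rot": [0, 0, 0], "fingers": -1}, {"slide": [0.256, 0.182, 0.063], "delta_rot": [0, 0, 0], "fingers": -1}, {"slide": [0.256, 0.182, 0.063], "delta_rot": [0, 0, 0], "fingers": -1}, {"slide": [0.256, 0.182, 0.063], "delta_rot": [0, 0, 0], "fingers": -1}, {"slide": [0.256, 0.182, 0.063], "delta_rot": [0, 0, 0], "fingers": -1}, {"slide": [0.256, 0.182, 0.063], "delta_rot": [0, 0, 0], "fingers": -1}], "squeeze": 15}}

```text
time_s: 1.1
tcp_pos: [0.4289, 0.3441, 0.1505]
eef_rot: [180.0, 0.0, -17.2]
contact_force: [0.3, 0.2, 0.5]
gripper_width: 0.0131
gripper_force: 0.0
```

```bash
cat >> h.py <<'E'
from scipy.spatial.transform import Rotation as Ro
def wproj(c,s,X):
    "world points to wrist fisheye pixels"
    R=Ro.from_euler('xyz',s['eef_rot'],degrees=True).as_matrix()
    p=(np.asarray(X)-s['tcp_pos'])@R
    M=np.array(c['T_tool_cam']);p=(p-M[:3,3])@M[:3,:3]
    h=np.hypot(p[:,0],p[:,1]);k=np.arctan2(h,p[:,2])/h
    return np.c_[c['fx']*k*p[:,0]+c['cx'],c['fy']*k*p[:,1]+c['cy']]
def togo(s,pos,rpy,n=8):
    "units per row over n rows"
    R=Ro.from_euler('xyz',s['eef_rot'],degrees=True)
    d=R.inv().apply(np.array(pos)-s['tcp_pos'])/.15
    w=(R.inv()*Ro.from_euler('xyz',rpy,degrees=True)).as_rotvec()/.08
    print('pos',s['tcp_pos'].round(4),'rpy',s['eef_rot'].round(2),'t',s['time_s'],'F',s['contact_force'].round(1),'j',s['joints'].round(0))
    print('slide total',d.round(3),'per row',(d/n).round(3),'| rot total',w.round(2),'per row',(w/n).round(3))
E
python3 - <<'E'
from h import *;from plant import r;import cv2,pickle
s=r.get_state();c=r.capture('wrist');pickle.dump((s,c),open('w1.pkl','wb'))
print(s['gripper_width'],c['fx'],c['cx'],c['cy']);togo(s,[.428,.344,.15],[180,0,-17.2])
print(wproj(c,s,[[.4277,.3444,.082],[.4872,.3517,.082],[.5438,.3587,.082]]))
cv2.imwrite('pics/w1.png',c['image'])
E
```

```text
0.013077325005444198 371.64829954431775 319.16058481073935 235.86023072922694
pos [0.4289 0.3441 0.1505] rpy [ 1.7999e+02  1.0000e-02 -1.7170e+01] t 1.1 F [0.3 0.2 0.5] j [ 59.  12. -21.  -0. -56.  14.]
slide total [-0.006  0.002  0.004] per row [-0.001  0.     0.   ] | rot total [0.   0.   0.01] per row [0.    0.    0.001]
[[319.78731928 252.01463717]
 [279.71888609 167.30809459]
 [240.64556016  84.29283957]]
```

View pics/w1.png

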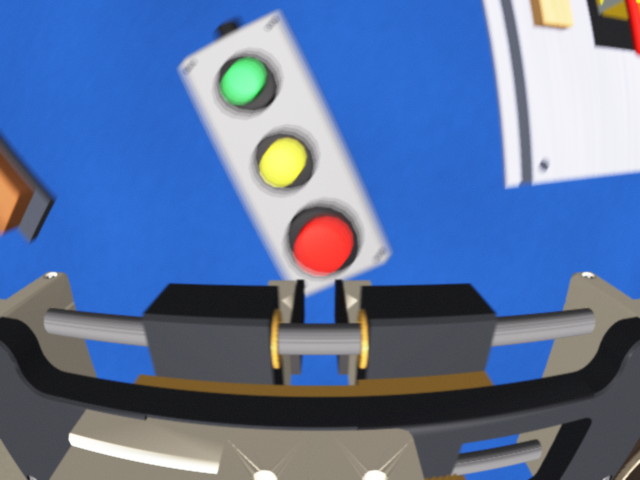

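The wrist view shows red at (323,245), yellow at (283,162) and green at (244,81). That is about 4 mm off the estimate, so I correct it: red at (0.431, 0.341), yellow at (0.4905, 0.349).

Call:
{"op": "play_rows", "data": {"rows": [{"slide": [0.02, 0.016, 0.14], "delta_rot": [0, 0, 0], "fingers": -1}, {"slide": [0, 0, 0.14], "delta_rot": [0, 0, 0], "fingers": -1}, {"slide": [0, 0, 0.14], "delta_rot": [0, 0, 0], "fingers": -1}, {"slide": [0, 0, 0.02], "delta_rot": [0, 0, 0], "fingers": -1}, {"slide": [0, 0, 0.02], "delta_rot": [0, 0, 0], "fingers": -1}, {"slide": [0, 0, 0.02], "delta_rot": [0, 0, 0], "fingers": -1}]}}

```text
time_s: 1.9
tcp_pos: [0.4307, 0.3426, 0.0797]
eef_rot: [-180.0, -0.0, -17.2]
contact_force: [-0.4, -1.7, 2.6]
gripper_width: 0.0004
gripper_force: 1.4
```

Call:
{"op": "play_rows", "data": {"rows": [{"slide": [0, 0, 0.01], "delta_rot": [0, 0, 0], "fingers": -1}, {"slide": [0, 0, 0.01], "delta_rot": [0, 0, 0], "fingers": -1}, {"slide": [0, 0, 0.01], "delta_rot": [0, 0, 0], "fingers": -1}, {"slide": [0, 0, 0], "delta_rot": [0, 0, 0], "fingers": -1}]}}

```text
time_s: 2.4
tcp_pos: [0.4308, 0.3426, 0.0761]
eef_rot: [-179.9, -0.0, -17.1]
contact_force: [-4.3, -2.8, 15.9]
gripper_width: 0.0008
gripper_force: 8.0
```

Call:
{"op": "play_rows", "data": {"rows": [{"slide": [0, 0, -0.1], "delta_rot": [0, 0, 0], "fingers": -1}, {"slide": [0, 0, -0.11], "delta_rot": [0, 0, 0], "fingers": -1}, {"slide": [0.182, -0.082, 0], "delta_rot": [0, 0, 0], "fingers": -1}, {"slide": [0.182, -0.082, 0], "delta_rot": [0, 0, 0], "fingers": -1}, {"slide": [0, 0, 0], "delta_rot": [0, 0, 0], "fingers": -1}, {"slide": [0, 0, 0.1], "delta_rot": [0, 0, 0], "fingers": -1}, {"slide": [0, 0, 0.05], "delta_rot": [0, 0, 0], "fingers": -1}]}}

```text
time_s: 3.28
tcp_pos: [0.4887, 0.349, 0.082]
eef_rot: [179.9, 0.1, -17.2]
contact_force: [-0.7, -0.4, 1.5]
gripper_width: 0.0004
gripper_force: 0.8
```

```bash
python3 - <<'E'
from h import *;from plant import r;import cv2
s=r.get_state();c=r.capture('side');togo(s,[.4905,.349,.074],[180,0,-17.2],1)
cv2.imwrite('pics/s2.png',cv2.resize(c['image'][320:420,230:390],None,fx=4,fy=4,interpolation=2))
E
```

```text
pos [0.4887 0.349  0.082 ] rpy [ 1.799e+02  6.000e-02 -1.717e+01] t 3.275 F [-0.7 -0.4  1.5] j [ 54.  21. -19.  -0. -50.  19.]
slide total [ 0.011 -0.004  0.053] per row [ 0.011 -0.004  0.053] | rot total [0.02 0.01 0.01] per row [0.021 0.013 0.006]
```

View pics/s2.png

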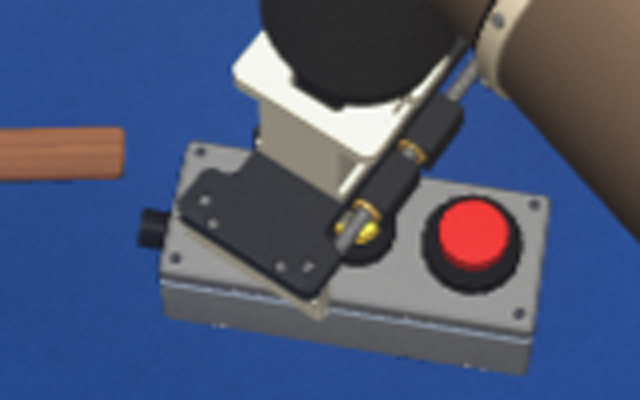

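Red is back up at about (473,235) in this crop, and the tips are on the yellow button at about (355,230). Now I press it.

Call:
{"op": "play_rows", "data": {"rows": [{"slide": [0, 0, 0.02], "delta_rot": [0, 0, 0], "fingers": -1}, {"slide": [0, 0, 0.02], "delta_rot": [0, 0, 0], "fingers": -1}, {"slide": [0, 0, 0.01], "delta_rot": [0, 0, 0], "fingers": -1}, {"slide": [0, 0, 0.01], "delta_rot": [0, 0, 0], "fingers": -1}, {"slide": [0, 0, 0], "delta_rot": [0, 0, 0], "fingers": -1}]}}

```text
time_s: 3.95
tcp_pos: [0.4896, 0.3495, 0.0761]
eef_rot: [-180.0, -0.0, -17.1]
contact_force: [-8.0, -4.5, 16.6]
gripper_width: 0.0004
gripper_force: 8.1
```

Call:
{"op": "play_rows", "data": {"rows": [{"slide": [0, 0, -0.1], "delta_rot": [0, 0, 0], "fingers": -1}, {"slide": [0, 0, -0.3], "delta_rot": [0, 0, 0], "fingers": -1}, {"slide": [0, 0, -0.3], "delta_rot": [0, 0, 0], "fingers": -1}, {"slide": [0, 0, -0.3], "delta_rot": [0, 0, 0], "fingers": -0.2}, {"slide": [0, 0, -0.2], "delta_rot": [0, 0, 0], "fingers": -0.2}, {"slide": [0, 0, 0], "delta_rot": [0, 0, 0], "fingers": -0.2}]}}

```text
time_s: 4.7
tcp_pos: [0.4913, 0.3509, 0.2581]
eef_rot: [-179.7, -0.2, -17.2]
contact_force: [0.4, 0.3, -1.2]
gripper_width: 0.0248
gripper_force: 0.0
```

```bash
cat >> h.py <<'E'
BAR=np.array([.500,0.,.077]);YAW=-8.4
def guardpose(tilt,ang=0,back=0,bar=None):
    "TCP pos & rpy to hold the bar at guard angle ang (deg), tool tilted forward by tilt at 0, turning with the guard"
    a=np.radians(YAW);u=np.array([np.cos(a),np.sin(a),0]);k=np.array([0,0,1.])
    b=BAR if bar is None else np.array(bar)
    t=np.radians(ang);H=b+.312*u+.03*k
    x=-.312*np.cos(t)-.03*np.sin(t);z=.312*np.sin(t)-.03*np.cos(t)
    q=np.radians(tilt-ang);zt=np.sin(q)*u-np.cos(q)*k;yt=-(np.cos(q)*u+np.sin(q)*k)
    R=np.c_[np.cross(yt,zt),yt,zt]
    return H+x*u+z*k+(.019-back)*zt,Ro.from_matrix(R).as_euler('xyz',degrees=True)
E
python3 - <<'E'
from h import *;from plant import r
s=r.get_state();p,e=guardpose(20,0,.13);print(p,e,s['gripper_width']);togo(s,p,e,1)
togo(s,p,e,18)
E
```

```text
[0.46244303 0.00554593 0.18130588] [-160.     0.   -98.4] 0.02483220810597374
pos [0.4913 0.3509 0.2581] rpy [-1.7966e+02 -1.6000e-01 -1.7170e+01] t 4.7 F [ 0.4  0.3 -1.2] j [ 54.  13.  -6.   0. -71.  19.]
slide total [0.495 2.259 0.5  ] per row [0.495 2.259 0.5  ] | rot total [ 3.52  3.11 17.52] per row [ 3.517  3.113 17.521]
pos [0.4913 0.3509 0.2581] rpy [-1.7966e+02 -1.6000e-01 -1.7170e+01] t 4.7 F [ 0.4  0.3 -1.2] j [ 54.  13.  -6.   0. -71.  19.]
slide total [0.495 2.259 0.5  ] per row [0.027 0.126 0.028] | rot total [ 3.52  3.11 17.52] per row [0.195 0.173 0.973]
```

Call:
{"op": "play_rows", "data": {"rows": [{"slide": [0.082, 0.376, 0], "delta_rot": [0, 0, 0], "fingers": -0.2}, {"slide": [0.082, 0.376, 0], "delta_rot": [0, 0, 0], "fingers": -0.2}, {"slide": [0.082, 0.376, 0], "delta_rot": [0, 0, 0], "fingers": -0.2}, {"slide": [0.082, 0.376, 0], "delta_rot": [0, 0, 0], "fingers": -0.2}, {"slide": [0.082, 0.376, 0], "delta_rot": [0, 0, 0], "fingers": -0.2}, {"slide": [0.082, 0.376, 0], "delta_rot": [0, 0, 0], "fingers": -0.2}, {"slide": [0, 0, 0], "delta_rot": [0.195, 0.173, 0.973], "fingers": -0.2}, {"slide": [0, 0, 0], "delta_rot": [0.195, 0.173, 0.973], "fingers": -0.2}]}}

```text
time_s: 5.7
tcp_pos: [0.4604, 0.0036, 0.254]
eef_rot: [-178.1, -1.4, -26.4]
contact_force: [0.2, -0.0, -0.2]
gripper_width: 0.0352
gripper_force: 0.0
```

Call:
{"op": "play_rows", "data": {"rows": [{"slide": [0, 0, 0], "delta_rot": [0.195, 0.173, 0.973], "fingers": -0.2}, {"slide": [0, 0, 0], "delta_rot": [0.195, 0.173, 0.973], "fingers": -0.2}, {"slide": [0, 0, 0], "delta_rot": [0.195, 0.173, 0.973], "fingers": -0.2}, {"slide": [0, 0, 0], "delta_rot": [0.195, 0.173, 0.973], "fingers": -0.2}, {"slide": [0, 0, 0], "delta_rot": [0.195, 0.173, 0.973], "fingers": -0.2}, {"slide": [0, 0, 0], "delta_rot": [0.195, 0.173, 0.973], "fingers": -0.2}, {"slide": [0, 0, 0], "delta_rot": [0.195, 0.173, 0.973], "fingers": -0.2}, {"slide": [0, 0, 0], "delta_rot": [0.195, 0.173, 0.973], "fingers": -0.2}]}}

```text
time_s: 6.7
tcp_pos: [0.4604, 0.0045, 0.254]
eef_rot: [-169.0, -3.8, -62.5]
contact_force: [-0.7, -0.3, 0.1]
gripper_width: 0.035
gripper_force: 0.0
```

Call:
{"op": "play_rows", "data": {"rows": [{"slide": [0, 0, 0], "delta_rot": [0.195, 0.173, 0.973], "fingers": -0.2}, {"slide": [0, 0, 0], "delta_rot": [0.195, 0.173, 0.973], "fingers": -0.2}, {"slide": [0, 0, 0], "delta_rot": [0.195, 0.173, 0.973], "fingers": -0.2}, {"slide": [0, 0, 0], "delta_rot": [0.195, 0.173, 0.973], "fingers": -0.2}, {"slide": [0, 0, 0], "delta_rot": [0.195, 0.173, 0.973], "fingers": -0.2}, {"slide": [0, 0, 0], "delta_rot": [0.195, 0.173, 0.973], "fingers": -0.2}, {"slide": [0, 0, 0], "delta_rot": [0.195, 0.173, 0.973], "fingers": -0.2}, {"slide": [0, 0, 0], "delta_rot": [0.195, 0.173, 0.973], "fingers": -0.2}]}}

```text
time_s: 7.7
tcp_pos: [0.4603, 0.0045, 0.254]
eef_rot: [-160.2, -0.3, -98.5]
contact_force: [-0.9, -0.4, 0.1]
gripper_width: 0.035
gripper_force: 0.0
```

```bash
python3 - <<'E'
from h import *;from plant import r;import cv2,pickle
s=r.get_state();c=r.capture('wrist');pickle.dump((s,c),open('w2.pkl','wb'))
p,e=guardpose(20,0,.13);togo(s,p,e,1);print(s['gripper_width'])
a=np.radians(YAW);v=np.array([-np.sin(a),np.cos(a),0])
print(wproj(c,s,[BAR+.041*v,BAR,BAR-.041*v]))
cv2.imwrite('pics/w2.png',c['image'])
E
```

```text
pos [0.4603 0.0045 0.254 ] rpy [-160.22   -0.31  -98.52] t 7.7 F [-0.9 -0.4  0.1] j [ 37. -15. -44.  19. -49. -57.]
slide total [-0.011  0.152  0.461] per row [-0.011  0.152  0.461] | rot total [ 0.05 -0.07 -0.  ] per row [ 0.048 -0.072 -0.002]
0.035012814362850815
[[341.99827269 254.89085294]
 [342.74826477 213.50466606]
 [343.33068521 169.88425486]]
```

View pics/w2.png

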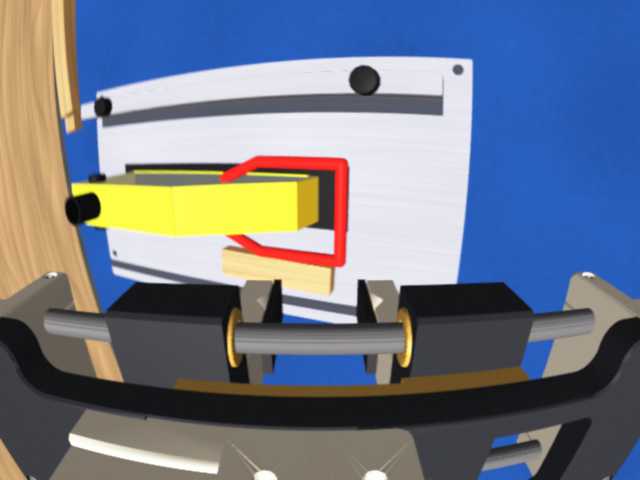

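The bow's bar runs from (344,162) to (340,261), within 2 px of where I predicted it. The hood nose is at about x=318, and the fingers are open 35 mm.

Call:
{"op": "play_rows", "data": {"rows": [{"slide": [0, 0.04, 0.115], "delta_rot": [0.01, -0.02, 0], "fingers": -0.2}, {"slide": [-0.005, 0.04, 0.115], "delta_rot": [0.01, -0.02, 0], "fingers": -0.2}, {"slide": [-0.005, 0.036, 0.115], "delta_rot": [0.01, -0.02, 0], "fingers": -0.2}, {"slide": [0, 0.036, 0.115], "delta_rot": [0.01, -0.01, 0], "fingers": -0.2}, {"slide": [0, 0, 0.13], "delta_rot": [0, 0, 0], "fingers": -0.2}, {"slide": [0, 0, 0.13], "delta_rot": [0, 0, 0], "fingers": -0.2}, {"slide": [0, 0, 0.13], "delta_rot": [0, 0, 0], "fingers": -0.2}, {"slide": [0, 0, 0], "delta_rot": [0, 0, 0], "fingers": -0.2}]}}

```text
time_s: 8.75
tcp_pos: [0.482, 0.0018, 0.1256]
eef_rot: [-160.2, -0.2, -98.3]
contact_force: [0.1, -0.9, 0.3]
gripper_width: 0.035
gripper_force: 0.0
```

```bash
python3 - <<'E'
from h import *;from plant import r;import cv2,pickle
s=r.get_state();c=r.capture('wrist')
print(np.array(c['T_tool_cam']).round(3))
p,e=guardpose(20);togo(s,p,e,1)
a=np.radians(YAW);v=np.array([-np.sin(a),np.cos(a),0])
print(wproj(c,s,[BAR+.041*v,BAR,BAR-.041*v]))
cv2.imwrite('pics/w3.png',c['image'])
E
```

```text
[[ 0.    -0.957 -0.289  0.078]
 [ 1.     0.    -0.     0.   ]
 [ 0.    -0.289  0.957 -0.158]
 [ 0.     0.     0.     1.   ]]
pos [0.482  0.0018 0.1256] rpy [-1.6019e+02 -1.6000e-01 -9.8260e+01] t 8.75 F [ 0.1 -0.9  0.3] j [ 30.  -3. -58.  33. -23. -68.]
slide total [-0.006 -0.004  0.472] per row [-0.006 -0.004  0.472] | rot total [ 0.04 -0.02  0.04] per row [ 0.04  -0.022  0.04 ]
[[317.6153679  319.70927854]
 [317.73108148 260.37999176]
 [317.89064158 193.10668509]]
```

View pics/w3.png

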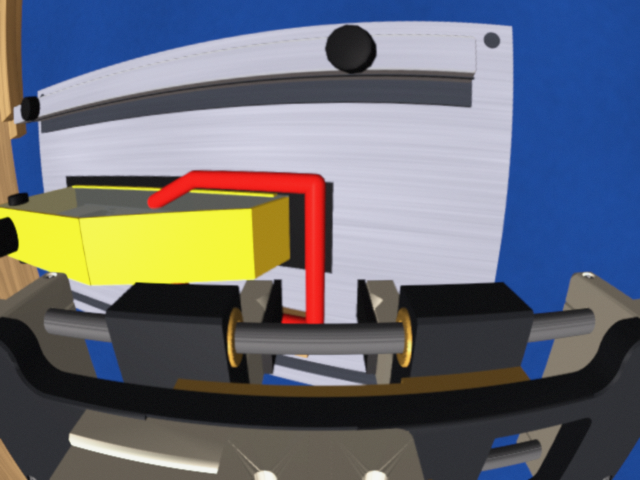

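The bar is centred between the fingers at column 315 (predicted 317.7). Joint 5 is heading for its limit near 0, so I reduce the forward tilt to 5° before descending.

```bash
python3 - <<'E'
from h import *;from plant import r
s=r.get_state()
for b in(.07,0):
  p,e=guardpose(5,0,b);togo(s,p,e,1);print(p,e)
E
```

```text
pos [0.4819 0.0019 0.1262] rpy [-1.6015e+02 -1.3000e-01 -9.8270e+01] t 8.8 F [-0.2  0.  -1.2] j [ 30.  -3. -58.  33. -23. -68.]
slide total [-0.005 -0.089  0.021] per row [-0.005 -0.089  0.021] | rot total [-3.24 -0.02  0.03] per row [-3.241 -0.022  0.033]
[0.49560274 0.00064933 0.12780593] [-175.     0.   -98.4]
pos [0.4819 0.0019 0.1262] rpy [-1.6015e+02 -1.3000e-01 -9.8270e+01] t 8.8 F [-0.2  0.  -1.2] j [ 30.  -3. -58.  33. -23. -68.]
slide total [-0.006  0.03   0.472] per row [-0.006  0.03   0.472] | rot total [-3.24 -0.02  0.03] per row [-3.241 -0.022  0.033]
[ 5.01638195e-01 -2.41907522e-04  5.80723007e-02] [-175.     0.   -98.4]
```

Call:
{"op": "play_rows", "data": {"rows": [{"slide": [0, -0.022, 0.005], "delta_rot": [-0.81, 0, 0.01], "fingers": -0.2}, {"slide": [0, -0.022, 0.005], "delta_rot": [-0.81, 0, 0.01], "fingers": -0.2}, {"slide": [0, -0.022, 0.005], "delta_rot": [-0.81, 0, 0.01], "fingers": -0.2}, {"slide": [0, -0.022, 0.005], "delta_rot": [-0.81, 0, 0], "fingers": -0.2}, {"slide": [0, 0, 0.1], "delta_rot": [0, 0, 0], "fingers": -0.2}, {"slide": [0, 0, 0.1], "delta_rot": [0, 0, 0], "fingers": -0.2}, {"slide": [0, 0, 0], "delta_rot": [0, 0, 0], "fingers": -0.2}]}}

```text
time_s: 9.68
tcp_pos: [0.4975, 0.0005, 0.097]
eef_rot: [-175.0, -0.0, -98.4]
contact_force: [0.4, 0.5, -0.2]
gripper_width: 0.035
gripper_force: 0.0
```

```bash
python3 - <<'E'
from h import *;from plant import r;import cv2
s=r.get_state()
p,e=guardpose(5);togo(s,p,e,1)
E
```

```text
pos [0.4975 0.0005 0.097 ] rpy [-1.7501e+02 -1.0000e-02 -9.8360e+01] t 9.675 F [ 0.4  0.5 -0.2] j [ 25.   8. -37.   4. -40. -36.]
slide total [ 0.001 -0.006  0.261] per row [ 0.001 -0.006  0.261] | rot total [ 0.   -0.    0.01] per row [ 0.001 -0.001  0.009]
```

Call:
{"op": "play_rows", "data": {"rows": [{"slide": [0, -0.014, 0.087], "delta_rot": [0, 0, 0], "fingers": -0.2}, {"slide": [0, 0, 0.087], "delta_rot": [0, 0, 0], "fingers": -0.2}, {"slide": [0, 0, 0.087], "delta_rot": [0, 0, 0], "fingers": -0.2}, {"slide": [0, 0, 0], "delta_rot": [0, 0, 0], "fingers": -0.6}, {"slide": [0, 0, 0], "delta_rot": [0, 0, 0], "fingers": -1}, {"slide": [0, 0, 0], "delta_rot": [0, 0, 0], "fingers": -1}, {"slide": [0, 0, 0], "delta_rot": [0, 0, 0], "fingers": -1}, {"slide": [0, 0, 0], "delta_rot": [0, 0, 0], "fingers": -1}], "squeeze": 15}}

```text
time_s: 10.68
tcp_pos: [0.504, -0.0005, 0.0588]
eef_rot: [-174.9, 0.0, -98.4]
contact_force: [-1.4, 0.5, 2.4]
gripper_width: 0.0123
gripper_force: 15.0
```

```bash
python3 - <<'E'
from h import *;from plant import r
s=r.get_state();print(s['gripper_width'],s['gripper_force'])
p0,e0=guardpose(5)
togo(s,p0,e0,1)
off=s['tcp_pos']-p0
R=lambda e:Ro.from_euler('xyz',e,degrees=True)
# row increments along the arc, 3.75 deg steps, in tool frame
for a in(0,22.5,41.25):
  p,e=guardpose(5,a);p2,e2=guardpose(5,a+3.75)
  print(a,p,(R(e).inv().apply(p2-p)/.15).round(4),((R(e).inv()*R(e2)).as_rotvec()/.08).round(4))
print(guardpose(5,45))
E
```

```text
0.012272837520383006 15.000478327274323
pos [ 5.04e-01 -5.00e-04  5.88e-02] rpy [-1.7488e+02  1.0000e-02 -9.8400e+01] t 10.675 F [-1.4  0.5  2.4] j [ 24.  12. -39.   5. -35. -37.]
slide total [0.001 0.016 0.004] per row [0.001 0.016 0.004] | rot total [-0.03  0.   -0.  ] per row [-0.027  0.003 -0.001]
0 [ 5.01638195e-01 -2.41907522e-04  5.80723007e-02] [-0.     0.005 -0.137] [-0.8181  0.      0.    ]
22.5 [ 0.50648535 -0.00095767  0.18056022] [-0.     0.005 -0.137] [-0.8181  0.     -0.    ]
41.25 [ 0.54591284 -0.00677982  0.27483825] [-0.     0.005 -0.137] [-0.8181  0.     -0.    ]
(array([ 0.55733478, -0.00846646,  0.29184927]), array([140. ,   0. , -98.4]))
```

Call:
{"op": "play_rows", "data": {"rows": [{"slide": [0, 0.0014, -0.0685], "delta_rot": [-0.409, 0, 0], "fingers": -1}, {"slide": [0, 0.0014, -0.0685], "delta_rot": [-0.409, 0, 0], "fingers": -1}, {"slide": [0, 0.0014, -0.0685], "delta_rot": [-0.409, 0, 0], "fingers": -1}, {"slide": [0, 0.0014, -0.0685], "delta_rot": [-0.409, 0, 0], "fingers": -1}, {"slide": [0, 0.0014, -0.0685], "delta_rot": [-0.409, 0, 0], "fingers": -1}, {"slide": [0, 0.0014, -0.0685], "delta_rot": [-0.409, 0, 0], "fingers": -1}, {"slide": [0, 0.0014, -0.0685], "delta_rot": [-0.409, 0, 0], "fingers": -1}, {"slide": [0, 0.0014, -0.0685], "delta_rot": [-0.409, 0, 0], "fingers": -1}]}}

```text
time_s: 11.68
tcp_pos: [0.5019, -0.0002, 0.14]
eef_rot: [169.8, 0.0, -98.4]
contact_force: [-6.1, 3.1, -1.1]
gripper_width: 0.0114
gripper_force: 15.0
```

```bash
cat > chk.py <<'E'
from h import *;from plant import r
import sys
s=r.get_state();print(s['gripper_width'],s['gripper_force'],s['moment'].round(2))
R=Ro.from_euler('xyz',s['eef_rot'],degrees=True).as_matrix()
g=s['tcp_pos']-.019*R[:,2]
a=np.radians(YAW);u=np.array([np.cos(a),np.sin(a),0])
H=np.array([.502,-.0003,.077])+.312*u+.03*np.array([0,0,1])
d=g-H;x=d@u;z=d[2];print('bar angle',np.degrees(np.arctan2(z,-x)-np.arctan2(-.03,.312)),'radius',np.hypot(x,z),'should be',np.hypot(.312,.03))
p,e=guardpose(5,float(sys.argv[1]),bar=[.502,-.0003,.077]);togo(s,p,e,1)
E
python3 chk.py 15
```

```text
0.011370248368248103 14.999890923500061 [ 1.25  1.47 -0.16]
bar angle 15.002428112824488 radius 0.3130733403952419 should be 0.3134389892786154
pos [ 5.019e-01 -2.000e-04  1.400e-01] rpy [169.77   0.   -98.43] t 11.675 F [-6.1  3.1 -1.1] j [ 19.  15. -18.  -5. -66. -25.]
slide total [0.001 0.002 0.   ] per row [0.001 0.002 0.   ] | rot total [ 0.05  0.   -0.01] per row [ 0.049  0.002 -0.007]
```

Tracking is good, so I continue the arc.

Call:
{"op": "play_rows", "data": {"rows": [{"slide": [0, 0.0014, -0.0685], "delta_rot": [-0.409, 0, 0], "fingers": -1}, {"slide": [0, 0.0014, -0.0685], "delta_rot": [-0.409, 0, 0], "fingers": -1}, {"slide": [0, 0.0014, -0.0685], "delta_rot": [-0.409, 0, 0], "fingers": -1}, {"slide": [0, 0.0014, -0.0685], "delta_rot": [-0.409, 0, 0], "fingers": -1}, {"slide": [0, 0.0014, -0.0685], "delta_rot": [-0.409, 0, 0], "fingers": -1}, {"slide": [0, 0.0014, -0.0685], "delta_rot": [-0.409, 0, 0], "fingers": -1}, {"slide": [0, 0.0014, -0.0685], "delta_rot": [-0.409, 0, 0], "fingers": -1}, {"slide": [0, 0.0014, -0.0685], "delta_rot": [-0.409, 0, 0], "fingers": -1}]}}

```text
time_s: 12.68
tcp_pos: [0.5209, -0.0031, 0.22]
eef_rot: [154.4, -0.0, -98.4]
contact_force: [-16.2, 6.2, 5.4]
gripper_width: 0.0115
gripper_force: 15.0
```

```bash
python3 chk.py 30
```

```text
0.0115415921252324 15.000095218420029 [ 1.98  4.69 -0.59]
bar angle 30.051808395889736 radius 0.3130194748165632 should be 0.3134389892786154
pos [ 0.5209 -0.0031  0.22  ] rpy [ 1.5444e+02 -1.0000e-02 -9.8370e+01] t 12.675 F [-16.2   6.2   5.4] j [ 14.  23.   2.  -9. -93. -21.]
slide total [0.    0.002 0.002] per row [0.    0.002 0.002] | rot total [ 0.12 -0.01  0.01] per row [ 0.123 -0.006  0.006]
```

Bar force is 16 N radially outward, so my arc is about 2.5 mm too tight. I correct along tool y while finishing.

Call:
{"op": "play_rows", "data": {"rows": [{"slide": [0, 0.008, -0.0685], "delta_rot": [-0.37, 0, 0], "fingers": -1}, {"slide": [0, 0.008, -0.0685], "delta_rot": [-0.39, 0, 0], "fingers": -1}, {"slide": [0, 0.006, -0.0685], "delta_rot": [-0.4, 0, 0], "fingers": -1}, {"slide": [0, 0.004, -0.0685], "delta_rot": [-0.4, 0, 0], "fingers": -1}, {"slide": [0, 0.004, -0.0685], "delta_rot": [-0.4, 0, 0], "fingers": -1}, {"slide": [0, 0.003, -0.0685], "delta_rot": [-0.4, 0, 0], "fingers": -1}, {"slide": [0, 0.003, -0.0685], "delta_rot": [-0.4, 0, 0], "fingers": -1}, {"slide": [0, 0.003, -0.0685], "delta_rot": [-0.4, 0, 0], "fingers": -1}]}}

```text
time_s: 13.68
tcp_pos: [0.5612, -0.009, 0.2936]
eef_rot: [140.3, -0.0, -98.3]
contact_force: [-6.8, 3.6, 4.3]
gripper_width: 0.0113
gripper_force: 15.0
```

```bash
python3 chk.py 45;python3 - <<'E'
from plant import r;import cv2,pickle
c=r.capture('side');pickle.dump(c,open('s4.pkl','wb'));cv2.imwrite('pics/s4.png',cv2.resize(c['image'][80:280,180:430],None,fx=3,fy=3,interpolation=2))
E
```

```text
0.01129792367736353 15.000864565372467 [ 0.82  0.65 -0.54]
bar angle 45.46953435026256 radius 0.31323683401420493 should be 0.3134389892786154
pos [ 0.5612 -0.009   0.2936] rpy [ 1.4033e+02 -1.0000e-02 -9.8340e+01] t 13.675 F [-6.8  3.6  4.3] j [  10.   33.   24.  -13. -118.  -21.]
slide total [0.    0.002 0.017] per row [0.    0.002 0.017] | rot total [-0.07 -0.01  0.01] per row [-0.072 -0.01   0.009]
```

View pics/s4.png

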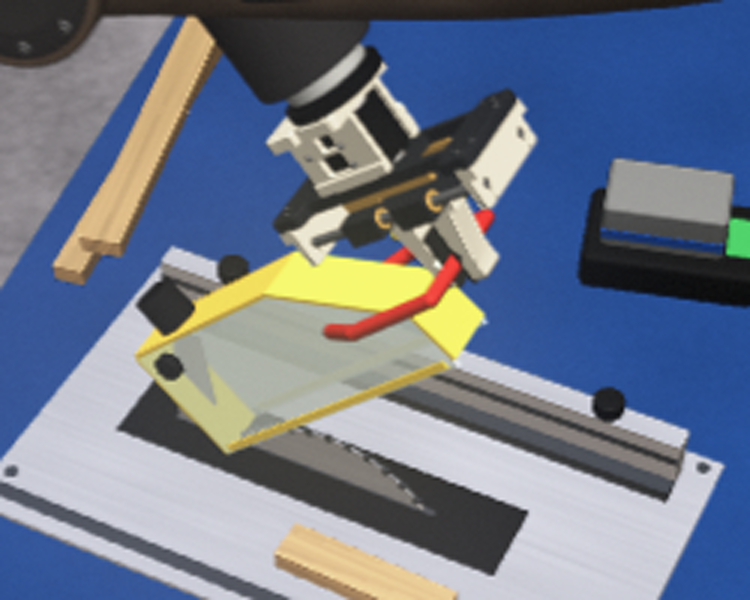

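The hood is open at about 45° with the bow in the fingers at crop (450,260), and the offcut and blade look clear. I trim by about 0.4° and let it settle.

Call:
{"op": "play_rows", "data": {"rows": [{"slide": [0, 0.005, 0.012], "delta_rot": [0, 0, 0], "fingers": -1}, {"slide": [0, 0, 0], "delta_rot": [0, 0, 0], "fingers": -1}, {"slide": [0, 0, 0], "delta_rot": [0, 0, 0], "fingers": -1}, {"slide": [0, 0, 0], "delta_rot": [0, 0, 0], "fingers": -1}, {"slide": [0, 0, 0], "delta_rot": [0, 0, 0], "fingers": -1}, {"slide": [0, 0, 0], "delta_rot": [0, 0, 0], "fingers": -1}, {"slide": [0, 0, 0], "delta_rot": [0, 0, 0], "fingers": -1}, {"slide": [0, 0, 0], "delta_rot": [0, 0, 0], "fingers": -1}]}}

```text
time_s: 14.72
tcp_pos: [0.5599, -0.0088, 0.292]
eef_rot: [140.5, -0.0, -98.4]
contact_force: [-5.3, 1.3, 2.5]
gripper_width: 0.0113
gripper_force: 15.0
```

```bash
python3 chk.py 45; python3 - <<'E'
from plant import r;import cv2
c=r.capture('top');cv2.imwrite('pics/t5.png',c['image'])
E
```

```text
0.01126621103605089 15.001097470521927 [ 0.4  -0.35 -0.21]
bar angle 45.0903540178243 radius 0.3132805695223279 should be 0.3134389892786154
pos [ 0.5599 -0.0088  0.292 ] rpy [ 1.4047e+02 -1.0000e-02 -9.8370e+01] t 14.725 F [-5.3  1.3  2.5] j [  10.   33.   23.  -13. -118.  -21.]
slide total [0.    0.002 0.003] per row [0.    0.002 0.003] | rot total [-0.1  -0.01  0.  ] per row [-0.102 -0.006  0.004]
```

View pics/t5.png

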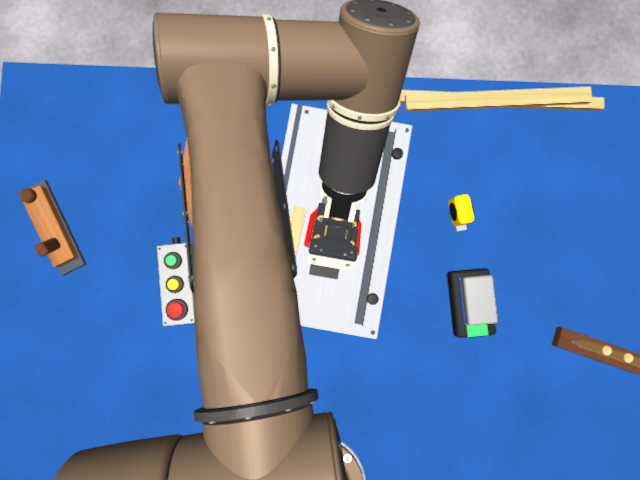

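The buttons are up at (176,309), (174,284) and (172,260). The tape measure at (460,210) hasn't moved, and the guard is steady at about 45°, so I hand it in.

```bash
python3 -c "
from plant import r
print(r.close_job())"
```

```text
the job is handed in; nothing more can be done
None
```

I pressed and released the red button, then the yellow, never touched the green, and handed the job in at about 15 s with the gripper holding the guard steady at about 45° (45.1° worked out from the arm's pose); no verdict came back.

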